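Empty the cork caddy and show it to the stock camera

TASK

Pick up the cork caddy by its handle bar and tip all four corks over its low lip into the wooden cork box. Then hold the empty caddy up to the stock camera: in the air, the middle of its floor level with the lens and about 18 cm straight in front of it, low lip towards the lens and tipped down towards it by about 35 degrees, so that the camera sees inside; finish still holding it there. Keep off the camera and leave the jigger, the shot glass and the stopper standing where they are.

Things in the scene. Friction and masses are not known exactly. Their poses are not given: they have to be found in the camera images.
- cork_caddy: small aluminium tray, 110 (its x) x 108 (y) x 94 mm high, 0.25 kg, sheet and floor 4 mm thick; origin: centre of the underside, z up. Open, low side at its -x edge, 55 mm from the origin (lip only 3 mm above the floor); back wall at +x 34 mm high, side walls (+y, -y) 24 mm. A dark wooden handle bar runs along y above the middle on two uprights, one at each side wall
- caddy_handle (a point): middle of the caddy's handle bar, 82 mm above the caddy's underside; axes as the caddy's. The bar is 14 mm thick (x), 20 mm high (z) and 100 mm long between the uprights (y); grip it across x, from above
- loose_cork_1: wine cork, cylinder 23 mm in diameter, 44 mm long along its y axis, 12 g; origin on its side, in the middle of its length (the underside as it lies at first, 11.7 mm from its axis). Starts in the caddy just behind the lip, parallel to it; tipped lip down, it stays put below about 30 degrees and rolls out at 40 to 50
- loose_cork_2: wine cork, cylinder 23 mm in diameter, 44 mm long along its y axis, 12 g; origin on its side, in the middle of its length (the underside as it lies at first, 11.7 mm from its axis). Starts in the caddy just behind the lip, parallel to it; tipped lip down, it stays put below about 30 degrees and rolls out at 40 to 50
- loose_cork_3: wine cork, cylinder 23 mm in diameter, 44 mm long along its y axis, 12 g; origin on its side, in the middle of its length (the underside as it lies at first, 11.7 mm from its axis). Starts in the caddy just behind the lip, parallel to it; tipped lip down, it stays put below about 30 degrees and rolls out at 40 to 50
- loose_cork_4: wine cork, cylinder 23 mm in diameter, 44 mm long along its y axis, 12 g; origin on its side, in the middle of its length (the underside as it lies at first, 11.7 mm from its axis). Starts in the caddy just behind the lip, parallel to it; tipped lip down, it stays put below about 30 degrees and rolls out at 40 to 50
- cork_box: open wooden box without lid, 180 x 180 x 70 mm high, walls 8 mm, inside 164 x 164 mm, fixed; origin: centre of the underside, z up
- stock_camera: small grey camera on a round-based stand, 225 mm high, head 46 x 74 x 48 mm, base 90 mm in diameter; fixed. Origin: centre of the base's underside; it looks level along its -x axis; z up
- lens (a point): centre of the camera's front lens face, 200 mm above the worktop, 30 mm in front (-x) of the camera's origin
- show_point (a point): unmarked point in the air straight in front of the lens, 180 mm from it at lens height, where the middle of the caddy's underside (its origin) is to be held; axes as the camera's (so +x points to the lens)
- steel_jigger: bystander: steel double jigger, 47 mm in diameter, 94 mm high, standing; origin: centre of the underside
- clear_shot_glass: bystander: clear shot glass, 48 mm in diameter, 61 mm high, standing; origin: centre of the underside
- black_stopper: bystander: wine stopper standing on its 41 mm cap, 56 mm high; origin: centre of the underside
Mind the look-alikes: they are no part of the job. What is shaped like the loose_cork_1 but red is not meant.

How it is judged:
By the outcome, as a careful person would: the job done as asked, in the order asked, and still so for the second after the job is handed in, while the arm keeps its last pose, push and grip.
It also fails if it takes over 42 s, if anything falls off the work surface, if the arm or the gripper's body presses on something with over 40 N, if the wrist force passes 120 N, or if a joint passes its speed limit or range.

ROBOT

A 6-joint arm with a two-finger parallel gripper is mounted at the origin on a cart in front of the work surface, level with it; the furniture and walls round the work are solid. World frame = base frame: x ahead of the robot, y to its left, z up, the work surface at z = 0. Lengths are in m, angles in rad, forces in N, time in s.
With the tool pointing down it reaches from about 0.375 to 0.975 m from the base axis. Payload 3.8 kg.
Tool frame: the origin (TCP) lies at the very end of the fingers, on their centre line; the grasp point (between the pads) lies bot.grasp_offset behind it (bot.grasp_offset is the distance from the TCP to the grasp point, in m); y points along the fingers, x is the direction in which the jaws open and shut, and the axes are right-handed (so a half turn about y gives the same grasp; the last joint's range is limited). The gripper opens to 85 mm and grips with 20 to 120 N. Pads are 22 mm wide; open, the fingers measure 114 mm over their backs; the gripper's body (76 mm by 85 mm) begins 54 mm behind the grasp point. The pads swing forward as they close: fully open they stand 13 mm farther back than shut.
Start: joints at [1.126, 0.264, 1.604, -0, 1.274, -0.037], TCP at [0.268, 0.62, 0.231] pointing down, gripper open.
Joint ranges: [-2.63, 2.63], [-0.94, 2.18], [0.31, 2.57], [-1.31, 4.45], [0, 2.66], [-2.55, 2.55]. Speed limits (rad/s): [2.57, 2.57, 3.14, 3.14, 3.14, 3.14].

INTERFACE

Orientations are given as a rotation vector (axis times angle).
In Python, from workcell import sensors, read_camera, job, bot gives the robot as it stands.
- The arm moves only by the tool arm_command, never from a script. Its argument "deltas" is a list of rows, each a list of 4 numbers: the shift along the tool's x, y, z in m, then the turn about the tool's y in rad. A call has 1 to 20 rows; each row shifts and turns the commanded pose from where the row before left it, along the tool's axes as they then stand; what a row does not reach is not made up. A row lasts 1/8 s, in which the tool goes at most 62.5 mm and 10.7 degrees, less where a joint would pass 70% of its speed; a pose out of reach is approached as far as the arm can. A call is refused whole if a number of a shift passes 0.0625 or a number of a turn 0.188, either way. A call with a gripper value outside its range is refused whole. "fingers" is the finger opening in m, from 0 to 0.0854, set as the call begins (left out, the last holds). The fingers move at their own pace and stop on an object; "newtons" is the grip in N (left out, the last holds). Time passes only in rows, so rows that do not move let the fingers close. It gives the time, the measured TCP pose, the force and the opening at its end, in the units of the state.
- sensors.read_state(): the state, without advancing time (a new reading comes with each control period).
- read_camera(name): name is "scene" or "top" or "wrist"; returns a dict with "color" (480x640x3 uint8, red, green, blue), "vfov" (degrees; the focal length in pixels is half the picture's height over the tangent of half this angle, whatever the lens; pixels are square), "cx", "cy" (the principal point, pixels), "dist_coeffs" ([k1, k2, p1, p2, k3] as OpenCV has them; the pictures are not rectified), "R" (3x3) and "t" (3): a world point X has camera coordinates R X + t; the wrist camera has in their place "T_tool_cam" (4x4, takes a point from camera to tool coordinates, whose origin is the TCP and whose axes are the tool frame's). Camera axes: x right, y down, z forward; pixel columns grow to the right and rows downward; lengths in m; the calibration is good to about 2 mm. A picture is of the moment at which its call begins: read the wrist's pose just before it. There is no depth.
- job.finish_job(): hands the job in, once; it reports no verdict.
The state is a dict: "time": time; "q": joint angles; "joint_vel": joint speeds; "joint_torque": joint torques, N m; "tool_pos": TCP position; "tcp_rot": TCP orientation; "wrist_force": force on the tool from outside, world axes, zero at the start; "torque": the same for the moment, N m; "width": opening from 0.0 (shut) to 1.0 (fully open).
Only numpy, scipy, OpenCV 4.12 (cv2) and the standard library are available. Lean on these libraries where they do the work, as an engineer would, in place of code of your own. Each camera call takes 0.05 s, during which the arm holds its last target.

## Working session

There is one attempt and no reset: what is moved stays moved. The work goes in short steps, Python scripts to look and compute and a tool call to move; the robot and the scene stay as the last step left them, time stands still between calls to the robot, and variables do not carry over. Pictures are saved under pics/ and viewed, and the job is handed in when it is done.

Besides the shell and the picture viewer there is one more tool, called after "Emit:" as name(argument=value, ...) on one line, values as JSON. arm_command: Moves the arm, as the interface text tells. Its arguments: {"type":"object","properties":{"deltas":{"type":"array"},"fingers":{"type":"number"},"newtons":{"type":"number"}},"required":["deltas"]}

```bash
mkdir -p pics; ls
python3 - <<'E'
from workcell import sensors, read_camera, job, bot
import cv2,json
print(bot.grasp_offset, sensors.read_state())
for n in ["scene","top","wrist"]:
    c=read_camera(n); cv2.imwrite(f"pics/{n}0.png",c["color"][:,:,::-1])
    print(n,{k:(v.tolist() if hasattr(v,'tolist') else v) for k,v in c.items() if k!="color"})
E
```

```text
pics
0.0187 {'time': 0.0, 'q': array([ 1.12610651e+00,  2.64758470e-01,  1.60533562e+00,  1.28655952e-05,
        1.27370520e+00, -3.68932051e-02]), 'joint_vel': array([ 6.68545779e-06, -3.17160503e-04, -1.84610157e-04, -8.86114642e-04,
       -1.17874423e-03,  1.46210016e-03]), 'joint_torque': array([ 1.25899274e-03, -5.15115452e+01, -3.67313290e+01,  2.93119165e-04,
        1.26072703e-02, -9.83839527e-06]), 'tool_pos': array([0.2673833 , 0.61900669, 0.22997917]), 'tcp_rot': array([-1.37612361, -0.90237099,  0.90548754]), 'wrist_force': array([-0.39133507,  0.50443904, -0.31032877]), 'torque': array([-0.02783642,  0.01933229, -0.00370253]), 'width': 1.003112456771265}
scene {'vfov': 55.94153978930009, 'cx': 321.3612094050349, 'cy': 248.304981111734, 'dist_coeffs': [-0.03281964827360471, 0.0, 0.0, 0.0, 0.0], 'R': [[0.659609045495398, -0.7514507755348528, 0.01541554568344731], [-0.5535738880943182, -0.4995854729556958, -0.666310967665829], [0.5084012760810004, 0.4309710978240908, -0.7455146244839925]], 't': [-0.26604820184225153, 0.4035372021252138, 0.8049883774666542]}
top {'vfov': 46.83317091879675, 'cx': 318.41481127396844, 'cy': 236.02268278091788, 'dist_coeffs': [0.023939320430131115, 0.0, 0.0, 0.0, 0.0], 'R': [[-0.02077385576988913, -0.9997169443168387, 0.01159647197449826], [-0.9935443964262343, 0.0193489513702164, -0.11178170874925433], [0.1115256887290187, -0.01384374684384539, -0.993665120363416]], 't': [0.062152651210672774, 0.5190767299572235, 1.3676252652732355]}
wrist {'vfov': 58.26281333546391, 'cx': 317.3603907574663, 'cy': 243.4919034469819, 'dist_coeffs': [-0.09488376391155123, 0.0, 0.0, 0.0, 0.0], 'T_tool_cam': [[0.9999998507046471, 0.0005390355548385319, 8.961781579768673e-05, 0.0007083256763834589], [6.245527243029715e-05, -0.2756782626006528, 0.9612499631359279, -0.14275428825019593], [0.0005428535909747919, -0.9612498140286712, -0.2756782551087819, 0.07004359398045058], [0.0, 0.0, 0.0, 1.0]]}
```

View pics/scene0.png

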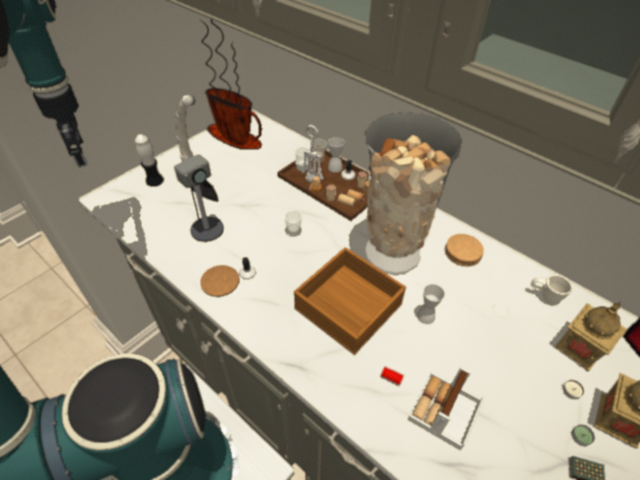

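View pics/top0.png

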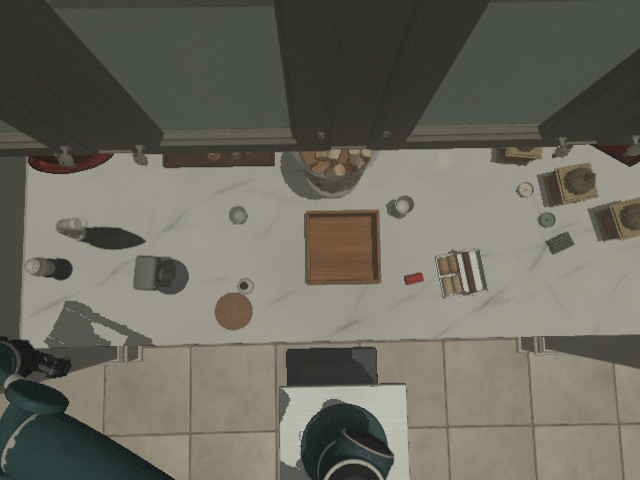

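View pics/wrist0.png

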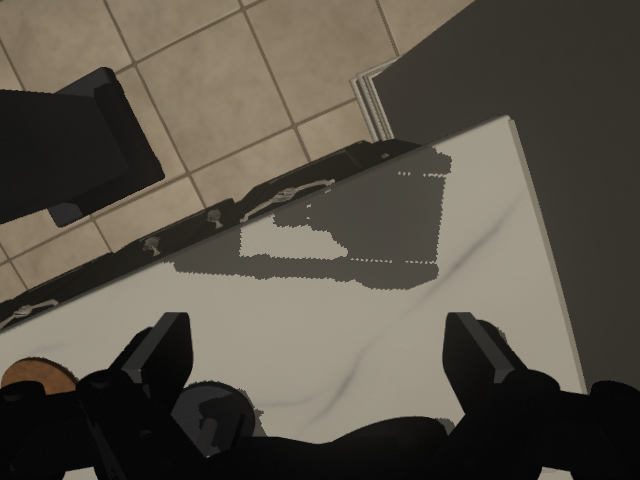

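```bash
cat > h.py <<'E'
import numpy as np, cv2
from scipy.spatial.transform import Rotation as Ro
from scipy.optimize import least_squares
from workcell import sensors, read_camera, job, bot
def K(c):
    f=240/np.tan(np.radians(c["vfov"])/2); return np.array([[f,0,c["cx"]],[0,f,c["cy"]],[0,0,1]])
def RT(c):
    if "R" in c: return np.array(c["R"]),np.array(c["t"])
    s=c["state"]; T=np.eye(4);T[:3,:3]=Ro.from_rotvec(s["tcp_rot"]).as_matrix();T[:3,3]=s["tool_pos"]
    T=np.linalg.inv(T@np.array(c["T_tool_cam"])); return T[:3,:3],T[:3,3]
def cam(n):
    s=sensors.read_state(); c=read_camera(n); c["state"]=s; return c
def proj(c,X):
    R,t=RT(c); return cv2.projectPoints(np.atleast_2d(X).astype(float),cv2.Rodrigues(R)[0],t,K(c),np.array(c["dist_coeffs"]))[0][:,0]
def back(c,uv,z):
    R,t=RT(c); p=cv2.undistortPoints(np.array([[uv]],float),K(c),np.array(c["dist_coeffs"]))[0,0]
    d=R.T@np.array([p[0],p[1],1]); o=-R.T@t; return o+d*(z-o[2])/d[2]
def crop(c,x0,y0,x1,y1,s,name):
    cv2.imwrite("pics/"+name,cv2.resize(c["color"][y0:y1,x0:x1,::-1],None,fx=s,fy=s,interpolation=cv2.INTER_CUBIC))
E
python3 - <<'E'
from h import *
s=sensors.read_state(); print(Ro.from_rotvec(s["tcp_rot"]).as_matrix().round(3))
t=cam("top"); print(t["state"]["time"])
s=cam("scene")
crop(t,410,230,510,310,8,"top_caddy.png")
crop(s,370,340,500,460,6,"sc_caddy.png")
crop(t,120,240,260,340,5,"top_cam.png")
crop(s,160,140,270,300,3.5,"sc_cam.png")
print([back(t,p,z).round(3) for p,z in [((461,272),.08),((343,247),.07),((150,272),.22),((238,216),.06),((402,206),.09),((246,287),.05)]])
E
```

```text
[[ 0.397 -0.001 -0.918]
 [ 0.918 -0.002  0.397]
 [-0.002 -1.     0.   ]]
0.15
[array([ 0.42, -0.29,  0.08]), array([ 0.487, -0.007,  0.07 ]), array([0.428, 0.417, 0.22 ]), array([0.57 , 0.249, 0.06 ]), array([ 0.583, -0.152,  0.09 ]), array([0.396, 0.232, 0.05 ])]
```

View pics/top_caddy.png

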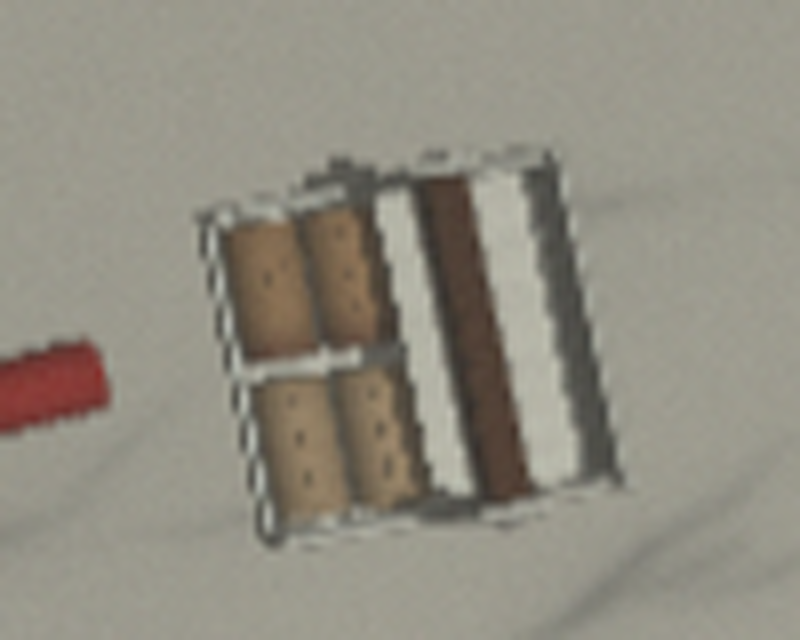

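View pics/sc_caddy.png

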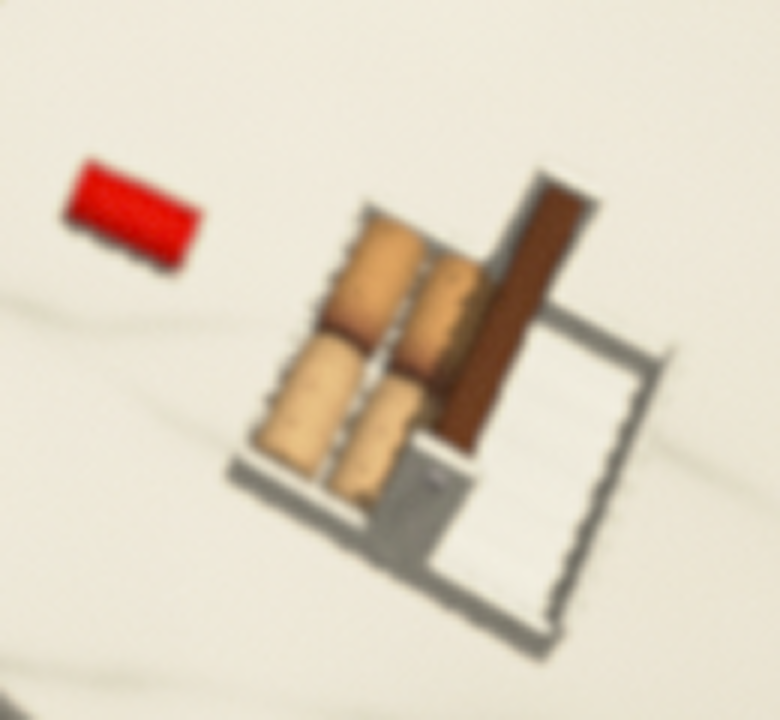

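View pics/top_cam.png

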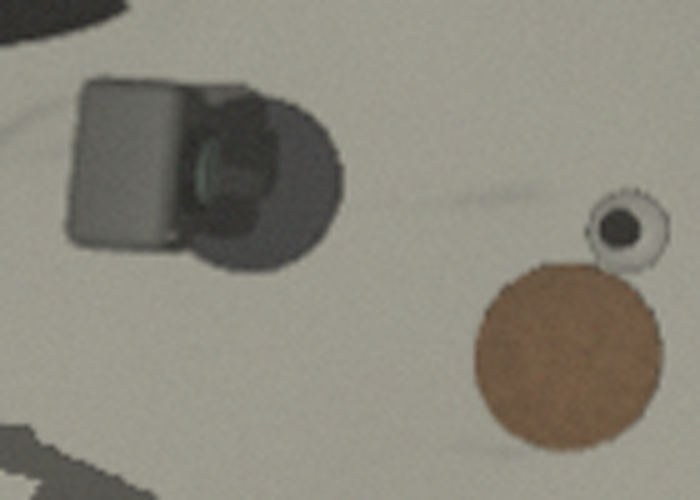

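View pics/sc_cam.png

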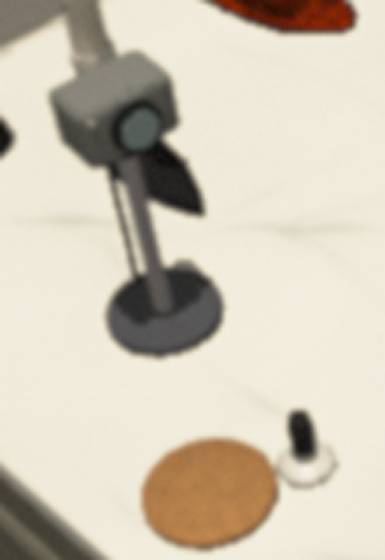

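Emit:
arm_command(deltas=[[0,0,0,0.1]])

```text
time: 0.38
tool_pos: [0.2676, 0.6195, 0.231]
tcp_rot: [-1.409, -0.825, 0.826]
wrist_force: [0.1, 0.5, 0.4]
width: 1.0
```

Run:
```python
from h import *
t=cam("top"); s=cam("scene")
A=lambda p:(410+p[0]/8-.44,230+p[1]/8-.44)
B=lambda p:(370+p[0]/6-.42,340+p[1]/6-.42)
obsT=[((-.055,.054,.024),(207,217)),((-.055,-.054,.024),(268,538)),((.055,.054,.034),(550,155)),((.055,-.054,.034),(620,482)),((0,0,.092),(474,338))]
obsS=[((.055,-.054,.0),(545,660)),((-.055,-.054,.0),(232,478)),((0,-.050,.092),(462,452)),((0,.050,.092),(562,185)),((.055,.054,.034),(662,358))]
obs=[(t,m,A(p)) for m,p in obsT]+[(s,m,B(p)) for m,p in obsS]
# which y sign? lip left(+y world), caddy x=-y world => caddy y = +x world (up in picture): top = +y ok
def res(v,full=False):
    x,y,a=v; R=Ro.from_euler('z',a).as_matrix()
    return np.concatenate([proj(c,R@np.array(m)+[x,y,0])[0]-p for c,m,p in obs])
r=least_squares(res,[.42,-.29,-1.5],loss='soft_l1'); print("caddy",r.x,np.degrees(r.x[2]));print(res(r.x).reshape(-1,2).round(1))
# box corners top outer from top0 picture
bx=[((305,211),.07),((380,209),.07),((381,283),.07),((306,284),.07)]
P=[back(t,p,z) for p,z in bx];print("box",np.round(P,3),np.mean(P,0))
bs=[((347,250),.07),((405,290),.07),((295,296),.07),((355,334),.07)]
P=[back(s,p,z) for p,z in bs];print("box s",np.round(P,3),np.mean(P,0))
C=lambda p:(120+p[0]/5-.4,240+p[1]/5-.4); D=lambda p:(160+p[0]/3.5-.4,140+p[1]/3.5-.4)
# head top corners (top)
for p in [(85,82),(180,85),(70,245),(178,248)]: print("head top",back(t,C(p),.224).round(3))
print("base top view right/bottom edges",back(t,C((343,180)),.008).round(3),back(t,C((258,270)),.008).round(3))
print("base scene L,R,bottom",[back(s,D(p),.006).round(3) for p in [(107,318),(223,305),(160,355)]])
print("lens scene",back(s,D((139,129)),.2).round(3), "stopper",back(t,C((628,232)),.01).round(3),back(s,D((307,467)),.005).round(3))
print("coaster", back(t,C((568,357)),.005).round(3))
```

```text
caddy [ 0.42089017 -0.30465683 -1.40425225] -80.4577275502567
[[-0.4 -1. ]
 [ 1.1  1.3]
 [ 0.5 -1.6]
 [ 1.3  0.1]
 [-0.2 -0.3]
 [-0.8  1. ]
 [-2.   0.8]
 [-2.8 -0.3]
 [ 0.3 -0.2]
 [ 3.6 -3.2]]
box [[ 0.578  0.084  0.07 ]
 [ 0.58  -0.101  0.07 ]
 [ 0.398 -0.097  0.07 ]
 [ 0.399  0.085  0.07 ]] [ 0.4887635  -0.00724928  0.07      ]
box s [[ 0.574  0.07   0.07 ]
 [ 0.568 -0.1    0.07 ]
 [ 0.394  0.07   0.07 ]
 [ 0.407 -0.087  0.07 ]] [ 0.48587217 -0.01176093  0.07      ]
head top [0.463 0.445 0.224]
head top [0.461 0.404 0.224]
head top [0.393 0.45  0.224]
head top [0.391 0.404 0.224]
base top view right/bottom edges [0.428 0.382 0.008] [0.384 0.425 0.008]
base scene L,R,bottom [array([0.395, 0.457, 0.006]), array([0.463, 0.402, 0.006]), array([0.398, 0.397, 0.006])]
lens scene [0.427 0.402 0.2  ] stopper [0.399 0.239 0.01 ] [0.399 0.238 0.005]
coaster [0.337 0.27  0.005]
```

Emit:
arm_command(deltas=[[-0.0538,0,0.0212,0],[-0.0538,0,0.0212,0],[-0.0538,0,0.0212,0]])

```text
time: 0.85
tool_pos: [0.1325, 0.5084, 0.2311]
tcp_rot: [-1.407, -0.828, 0.829]
wrist_force: [-0.2, 0.2, 0.2]
width: 0.998
```

```bash
cat > st.py <<'E'
from h import *
s=sensors.read_state(); R=Ro.from_rotvec(s["tcp_rot"]).as_matrix()
print(round(s["time"],2),"q",s["q"].round(4).tolist(),"p",s["tool_pos"].round(4).tolist(),"f",s["wrist_force"].round(1).tolist(),"w",round(s["width"],3));print("R",R.round(4).tolist())
open("log.txt","a").write(repr((s["q"].tolist(),s["tool_pos"].tolist(),s["tcp_rot"].tolist()))+"\n")
E
python3 st.py
```

```text
0.85 q [1.2682, -0.0202, 1.9212, 0.0003, 1.2407, 0.2036] p [0.1325, 0.5084, 0.2311] f [-0.2, 0.2, 0.2] w 0.998
R [[0.4849, -0.0003, -0.8746], [0.8746, -0.0001, 0.4849], [-0.0002, -1.0, 0.0003]]
```

Emit:
arm_command(deltas=[[-0.0538,0,0.0212,0],[-0.0538,0,0.0212,0],[-0.0538,0,0.0212,0]])

```text
time: 1.23
tool_pos: [-0.0016, 0.3981, 0.2314]
tcp_rot: [-1.406, -0.829, 0.828]
wrist_force: [-1.6, -0.0, -0.4]
width: 1.002
```

```bash
python3 st.py
```

```text
1.23 q [1.5119, -0.2869, 2.1487, 0.0004, 1.2791, 0.4474] p [-0.0016, 0.3981, 0.2314] f [-1.6, -0.0, -0.4] w 1.002
R [[0.485, -0.0004, -0.8745], [0.8745, 0.0008, 0.485], [0.0005, -1.0, 0.0007]]
```

Emit:
arm_command(deltas=[[-0.026,0,-0.0146,0],[-0.026,0,-0.0146,0],[-0.026,0,-0.0146,0]])

```text
time: 1.6
tool_pos: [-0.0003, 0.3089, 0.2313]
tcp_rot: [-1.406, -0.83, 0.829]
wrist_force: [1.1, 0.1, 0.5]
width: 0.999
```

```bash
python3 st.py
```

```text
1.6 q [1.4911, -0.4992, 2.2852, -0.0001, 1.3551, 0.4253] p [-0.0003, 0.3089, 0.2313] f [1.1, 0.1, 0.5] w 0.999
R [[0.4837, 0.0001, -0.8752], [0.8752, 0.0005, 0.4837], [0.0005, -1.0, 0.0002]]
```

```bash
cat > kin.py <<'E'
from h import *
D=[eval(l) for l in open("log.txt")]
D.insert(0,([1.12610651e+00,2.64758470e-01,1.60533562e+00,0,1.27370520,-3.68932051e-02],[0.2673833 , 0.61900669, 0.22997917],[-1.37612361, -0.90237099,  0.90548754]))
def planar(q,v):
    r0,h,L1,L2,e=v[:5]; a=q[1];b=q[1]+q[2]
    return r0+L1*np.sin(a)+L2*np.sin(b)+e*np.cos(b), h+L1*np.cos(a)+L2*np.cos(b)-e*np.sin(b)
if __name__=="__main__":
    def res(v):
        o=[]
        for q,p,_ in D:
            r,z=planar(q,v); d=v[5]; o+= [p[0]-(r*np.cos(q[0])-d*np.sin(q[0])),p[1]-(r*np.sin(q[0])+d*np.cos(q[0])),p[2]-z]
        return np.array(o)
    s=least_squares(lambda v:np.r_[res(v),1e-4*(v-[0,0,.4,.4,0,0])],[0,.1,.4,.4,0,.02]); print(s.x.round(4)); print(res(s.x).round(4))
E
python3 kin.py
```

```text
[ 0.0016 -0.0998  0.5101  0.5627 -0.0036  0.025 ]
[ 0.     -0.     -0.     -0.0001 -0.      0.     -0.0001  0.     -0.
  0.0001 -0.      0.    ]
```

Emit:
arm_command(deltas=[[0,0.06,0,0],[0,0.06,0,0],[0,0.06,0,0],[-0.026,0,-0.0146,0],[-0.0175,0,-0.0097,0]])

```text
time: 2.22
tool_pos: [-0.0001, 0.2647, 0.0538]
tcp_rot: [-1.417, -0.825, 0.836]
wrist_force: [-0.4, 1.1, 0.5]
width: 1.002
```

```bash
python3 st.py
```

```text
2.23 q [1.4778, -0.3965, 2.571, -0.0007, 0.9786, 0.413] p [-0.0001, 0.2647, 0.0538] f [-0.4, 1.1, 0.5] w 1.002
R [[0.4844, -0.0005, -0.8749], [0.8748, -0.0116, 0.4843], [-0.0104, -0.9999, -0.0052]]
```

Emit:
arm_command(deltas=[[-0.0175,0,-0.0097,0],[-0.0175,0,-0.0097,0]])

```text
time: 2.48
tool_pos: [-0.0, 0.2499, 0.0705]
tcp_rot: [-1.431, -0.82, 0.843]
wrist_force: [0.8, -0.1, 0.4]
width: 1.0
```

```bash
python3 st.py
```

```text
2.48 q [1.4748, -0.4577, 2.5699, -0.003, 1.0568, 0.4114] p [-0.0, 0.2499, 0.0705] f [0.8, -0.1, 0.4] w 1.0
R [[0.4845, 0.0, -0.8748], [0.8745, -0.0275, 0.4843], [-0.024, -0.9996, -0.0133]]
```

```bash
cat > plan.py <<'E'
from h import *
def plan(wps, R0=None,p0=None, nd=4):
    """wps: list of (target pos, total yaw about tool y during segment, step max). prints rows."""
    s=sensors.read_state()
    R=Ro.from_rotvec(s["tcp_rot"]).as_matrix() if R0 is None else R0
    p=np.array(s["tool_pos"]) if p0 is None else p0
    rows=[]
    for tgt,yaw,step in wps:
        tgt=np.array(tgt); n=max(int(np.ceil(np.linalg.norm(tgt-p)/step)),int(np.ceil(abs(yaw)/.18)),1)
        st=p.copy()
        for i in range(n):
            want=st+(tgt-st)*(i+1)/n
            dl=np.round(R.T@(want-p),nd); p=p+R@dl
            dy=round(yaw/n,3); R=R@Ro.from_rotvec([0,dy,0]).as_matrix()
            rows.append([*map(float,dl),dy])
    print(len(rows)); print(rows)
    print("end",p.round(4),"x",R[:,0].round(3),"y",R[:,1].round(3)); return R,p
E
python3 - <<'E'
from plan import *
s=sensors.read_state();R=Ro.from_rotvec(s["tcp_rot"]).as_matrix()
print(np.degrees(np.arctan2(R[1,0],R[0,0])))
h=np.arctan2(R[1,0],R[0,0]); turn=h+1.4043; print(turn)
t=read_camera("top")
print("counter edge",back(t,(320,340),0).round(3),back(t,(560,338),0).round(3),"cart",back(t,(280,390),0).round(3),back(t,(408,390),0).round(3))
plan([((.05,.36,.22),0,.06),((.38,.08,.25),turn*.55,.057),((.421,-.305,.19),turn*.45,.057)])
E
```

```text
61.01135120427052
2.4691489596051284
counter edge [0.26  0.053 0.   ] [ 0.253 -0.552  0.   ] cart [0.14  0.155 0.   ] [ 0.133 -0.164  0.   ]
19
[[0.0293, -0.0379, 0.0019, 0.0], [0.0293, -0.038, 0.0019, 0.0], [0.0292, -0.0379, 0.0019, 0.0], [0.0293, -0.038, 0.0019, 0.0], [-0.0107, -0.0028, -0.0531, np.float64(0.17)], [-0.0016, -0.0028, -0.0541, np.float64(0.17)], [0.0076, -0.0028, -0.0536, np.float64(0.17)], [0.0166, -0.0027, -0.0516, np.float64(0.17)], [0.025, -0.0028, -0.048, np.float64(0.17)], [0.0328, -0.0028, -0.0431, np.float64(0.17)], [0.0397, -0.0028, -0.0369, np.float64(0.17)], [0.0452, -0.0028, -0.0296, np.float64(0.17)], [0.0215, 0.0101, -0.0507, np.float64(0.159)], [0.0293, 0.01, -0.0466, np.float64(0.159)], [0.0363, 0.0101, -0.0414, np.float64(0.159)], [0.0424, 0.0101, -0.0352, np.float64(0.159)], [0.0474, 0.01, -0.028, np.float64(0.159)], [0.0513, 0.0101, -0.0201, np.float64(0.159)], [0.0538, 0.0101, -0.0118, np.float64(0.159)]]
end [ 0.421  -0.3051  0.19  ] x [ 0.162 -0.986  0.027] y [ 0.    -0.027 -1.   ]
```

Emit:
arm_command(deltas=[[0.0293,-0.0379,0.0019,0.0],[0.0293,-0.038,0.0019,0.0],[0.0292,-0.0379,0.0019,0.0],[0.0293,-0.038,0.0019,0.0],[-0.0107,-0.0028,-0.0531,0.17],[-0.0016,-0.0028,-0.0541,0.17],[0.0076,-0.0028,-0.0536,0.17],[0.0166,-0.0027,-0.0516,0.17],[0.025,-0.0028,-0.048,0.17],[0.0328,-0.0028,-0.0431,0.17],[0.0397,-0.0028,-0.0369,0.17],[0.0452,-0.0028,-0.0296,0.17],[0.0215,0.0101,-0.0507,0.159],[0.0293,0.01,-0.0466,0.159],[0.0363,0.0101,-0.0414,0.159],[0.0424,0.0101,-0.0352,0.159],[0.0474,0.01,-0.028,0.159],[0.0513,0.0101,-0.0201,0.159],[0.0538,0.0101,-0.0118,0.159]])

```text
time: 4.9
tool_pos: [0.4199, -0.3077, 0.1888]
tcp_rot: [-1.3, 1.081, -1.112]
wrist_force: [1.3, -0.6, -0.2]
width: 1.0
```

```bash
python3 st.py
python3 - <<'E'
from h import *
w=cam("wrist"); crop(w,0,0,640,480,1.2,"w1.png")
R=Ro.from_euler('z',-1.4043).as_matrix(); b=np.array([.4209,-.3047,0])
for m in [(0,.05,.092),(0,-.05,.092),(-.055,.054,.024),(-.055,-.054,.024),(.055,.054,.034),(.055,-.054,.034)]:
    print(m,(proj(w,R@np.array(m)+b)[0]*1.2).round(0))
E
```

```text
4.9 q [-0.666, -0.0086, 1.9903, -0.0234, 1.1421, 0.7578] p [0.4199, -0.3077, 0.1888] f [1.3, -0.6, -0.2] w 1.0
R [[0.1559, 0.0009, 0.9878], [-0.9874, -0.0278, 0.1559], [0.0276, -0.9996, -0.0035]]
(0, 0.05, 0.092) [369. 187.]
(0, -0.05, 0.092) [372. 386.]
(-0.055, 0.054, 0.024) [274. 172.]
(-0.055, -0.054, 0.024) [285. 345.]
(0.055, 0.054, 0.034) [465. 170.]
(0.055, -0.054, 0.034) [459. 348.]
```

View pics/w1.png

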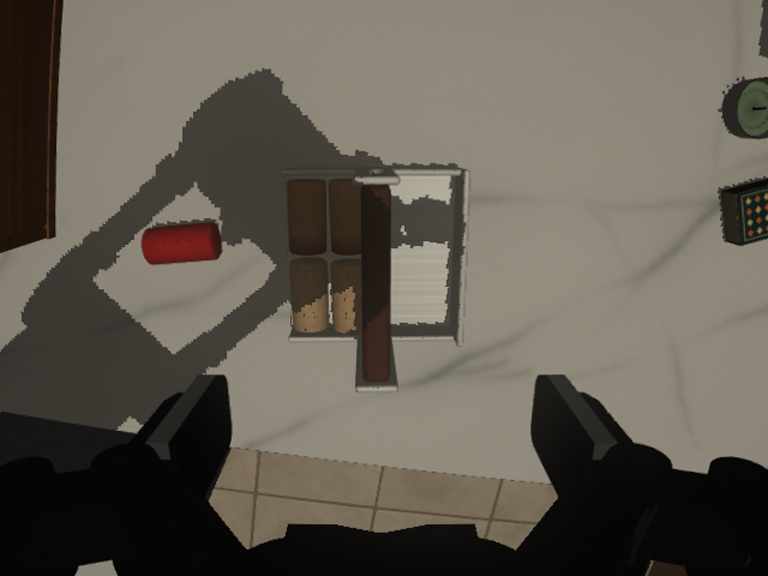

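Emit:
arm_command(deltas=[[-0.001,0.042,0.0004,0],[-0.001,0.04,0.0004,0],[-0.001,0.03,0.0004,0],[-0.001,0.0127,0.0004,0],[0,0,0,0]])

```text
time: 5.58
tool_pos: [0.4204, -0.3043, 0.0637]
tcp_rot: [-1.303, 1.079, -1.106]
wrist_force: [1.1, -0.2, 0.5]
width: 0.999
```

Emit:
arm_command(deltas=[[0,0,0,0],[0,0,0,0],[0,0,0,0],[0,0,0,0],[0,0,0,0],[0,0,0,0]], fingers=0, newtons=90)

```text
time: 6.32
tool_pos: [0.4215, -0.3057, 0.0653]
tcp_rot: [-1.303, 1.076, -1.11]
wrist_force: [-0.2, -3.0, 4.7]
width: 0.146
```

```bash
python3 st.py
```

```text
6.33 q [-0.6606, 0.1295, 2.0977, -0.0283, 0.8954, 0.7668] p [0.4215, -0.3057, 0.0653] f [-0.2, -3.0, 4.7] w 0.146
R [[0.1602, 0.0016, 0.9871], [-0.9867, -0.0292, 0.1601], [0.0291, -0.9996, -0.0031]]
```

Emit:
arm_command(deltas=[[0,-0.01,0,0],[0,-0.02,0,0],[0,-0.035,0,0],[0,-0.04,0,0],[0,-0.03,0,0]])

```text
time: 6.95
tool_pos: [0.4201, -0.3001, 0.2001]
tcp_rot: [-1.302, 1.08, -1.107]
wrist_force: [0.6, -0.1, -3.1]
width: 0.145
```

```bash
python3 st.py
python3 - <<'E'
from h import *
t=cam("top"); s=cam("scene"); w=cam("wrist")
crop(w,0,0,640,480,1,"w2.png")
outs=[]
for yaw in (86,88,90):
  row=[]
  for c,(x0,y0,x1,y1),k in ((t,(125,245,195,305),6),(s,(165,145,225,250),4)):
    im=cv2.resize(c["color"][y0:y1,x0:x1,::-1],None,fx=k,fy=k,interpolation=cv2.INTER_CUBIC)
    R=Ro.from_euler('z',yaw,degrees=True).as_matrix(); b=np.array([.428,.427,0])
    P=lambda X:[(int(((u-x0)+.5)*k),int(((v-y0)+.5)*k)) for u,v in proj(c,(R@np.array(X,float).T).T+b)]
    for x in (-.023,.023):
      q=P([(x,-.037,.177),(x,.037,.177),(x,.037,.225),(x,-.037,.225)])
      cv2.polylines(im,[np.array(q)],True,(0,0,255) if x<0 else (255,0,0),1)
    a=np.linspace(0,2*np.pi,60); 
    cv2.polylines(im,[np.array(P(np.c_[.045*np.cos(a),.045*np.sin(a),0*a]))],True,(0,255,0),1)
    cv2.polylines(im,[np.array(P(np.c_[0*a-.03,.01*np.cos(a),.2+.01*np.sin(a)]))],True,(0,255,255),1)
    row.append(im)
  h=max(i.shape[0] for i in row); row=[cv2.copyMakeBorder(i,0,h-i.shape[0],0,0,0) for i in row]
  outs.append(np.hstack(row))
big=np.hstack(outs); big=np.vstack([outs[0],outs[2]]); print(big.shape)
cv2.imwrite("pics/yaw.png",cv2.resize(big,None,fx=.7,fy=.7,interpolation=cv2.INTER_AREA))
E
```

```text
6.95 q [-0.6542, -0.0246, 1.9843, -0.0231, 1.1671, 0.7646] p [0.4201, -0.3001, 0.2001] f [0.6, -0.1, -3.1] w 0.145
R [[0.1602, -0.0011, 0.9871], [-0.9868, -0.0259, 0.1601], [0.0254, -0.9997, -0.0052]]
(840, 660, 3)
```

View pics/yaw.png

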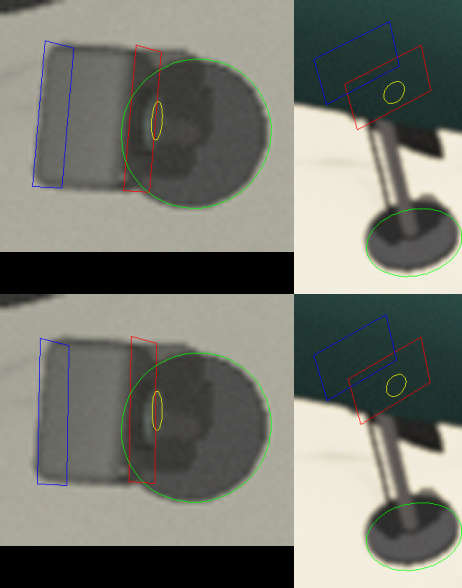

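View pics/w2.png

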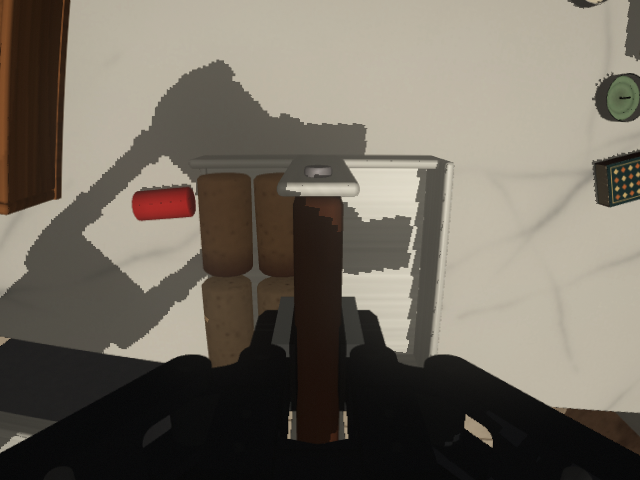

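Run:
```python
from plan import *
s=sensors.read_state();R=Ro.from_rotvec(s["tcp_rot"]).as_matrix()
h=np.degrees(np.arctan2(R[1,0],R[0,0]));turn=np.radians(h+92); print(turn)
plan([((.41,-.31,.22),0,.03),((.25,-.56,.42),turn/2,.045),((.02,-.72,.58),turn/2,.045),((-.0025,-.74,.60),0,.02)])
```

```text
0.1958572142232478
19
[[0.0076, -0.0195, -0.0126, 0.0], [0.0283, -0.0241, -0.0248, np.float64(0.012)], [0.0287, -0.0242, -0.0245, np.float64(0.012)], [0.0289, -0.0241, -0.0241, np.float64(0.012)], [0.0292, -0.0241, -0.0238, np.float64(0.012)], [0.0295, -0.0242, -0.0234, np.float64(0.012)], [0.0298, -0.0241, -0.0231, np.float64(0.012)], [0.03, -0.0241, -0.0227, np.float64(0.012)], [0.0303, -0.0242, -0.0223, np.float64(0.012)], [0.0187, -0.0195, -0.03, np.float64(0.012)], [0.019, -0.0194, -0.0298, np.float64(0.012)], [0.0193, -0.0195, -0.0295, np.float64(0.012)], [0.0198, -0.0195, -0.0293, np.float64(0.012)], [0.02, -0.0195, -0.029, np.float64(0.012)], [0.0205, -0.0194, -0.0289, np.float64(0.012)], [0.0207, -0.0195, -0.0285, np.float64(0.012)], [0.0211, -0.0195, -0.0283, np.float64(0.012)], [0.0106, -0.0097, -0.0109, 0.0], [0.0107, -0.0098, -0.011, 0.0]]
end [-0.0025 -0.74    0.6   ] x [-0.031 -0.999  0.028] y [ 0.002 -0.028 -1.   ]
```

Emit:
arm_command(deltas=[[0.0076,-0.0195,-0.0126,0.0],[0.0283,-0.0241,-0.0248,0.012],[0.0287,-0.0242,-0.0245,0.012],[0.0289,-0.0241,-0.0241,0.012],[0.0292,-0.0241,-0.0238,0.012],[0.0295,-0.0242,-0.0234,0.012],[0.0298,-0.0241,-0.0231,0.012],[0.03,-0.0241,-0.0227,0.012],[0.0303,-0.0242,-0.0223,0.012],[0.0187,-0.0195,-0.03,0.012],[0.019,-0.0194,-0.0298,0.012],[0.0193,-0.0195,-0.0295,0.012],[0.0198,-0.0195,-0.0293,0.012],[0.02,-0.0195,-0.029,0.012],[0.0205,-0.0194,-0.0289,0.012],[0.0207,-0.0195,-0.0285,0.012],[0.0211,-0.0195,-0.0283,0.012],[0.0106,-0.0097,-0.0109,0.0],[0.0107,-0.0098,-0.011,0.0]])

```text
time: 9.48
tool_pos: [-0.0031, -0.7415, 0.5954]
tcp_rot: [-1.209, 1.222, -1.248]
wrist_force: [-0.2, -0.2, -3.3]
width: 0.145
```

```bash
python3 st.py;python3 kin.py
```

```text
9.47 q [-1.6092, 0.433, 0.724, 0.0014, 1.9637, -0.0061] p [-0.0031, -0.7415, 0.5954] f [-0.2, -0.2, -3.3] w 0.145
R [[-0.0317, 0.0005, 0.9995], [-0.9993, -0.021, -0.0317], [0.021, -0.9998, 0.0012]]
[ 0.0018 -0.1049  0.5231  0.567   0.0027  0.0226]
[-0.0046 -0.0042 -0.0002 -0.0029 -0.0011 -0.0005 -0.0024  0.0014 -0.0001
 -0.002   0.0034  0.0008 -0.0022 -0.0012  0.0004 -0.002  -0.0062  0.0008
  0.0002 -0.0067 -0.0004 -0.0004 -0.0065 -0.0003 -0.0004 -0.0061 -0.0004
  0.0028  0.0003 -0.    ]
```

Emit:
arm_command(deltas=[[0.015,-0.014,0,0],[0.015,-0.014,0,0],[0.02,-0.018,0,0],[0.02,-0.018,0,0]])

```text
time: 9.98
tool_pos: [-0.0045, -0.7887, 0.6341]
tcp_rot: [-1.222, 1.213, -1.261]
wrist_force: [0.1, -0.3, -4.0]
width: 0.146
```

```bash
python3 st.py
```

```text
9.97 q [-1.609, 0.6471, 0.3179, 0.0023, 2.1382, -0.0057] p [-0.0045, -0.7887, 0.6341] f [0.1, -0.3, -4.0] w 0.146
R [[-0.0312, 0.0005, 0.9995], [-0.9988, -0.0384, -0.0311], [0.0384, -0.9993, 0.0017]]
```

Emit:
arm_command(deltas=[[0.046,-0.042,0,0],[0.046,-0.042,0,0],[0.046,-0.042,0,0]])

```text
time: 10.35
tool_pos: [-0.0077, -0.8014, 0.6728]
tcp_rot: [-1.317, 1.146, -1.358]
wrist_force: [0.2, 0.1, -3.0]
width: 0.15
```

```bash
python3 st.py
```

```text
10.35 q [-1.6142, 0.6064, 0.3111, 0.007, 2.0543, -0.0084] p [-0.0077, -0.8014, 0.6728] f [0.2, 0.1, -3.0] w 0.15
R [[-0.0311, -0.0012, 0.9995], [-0.9851, -0.1691, -0.0309], [0.1691, -0.9856, 0.0041]]
```

Emit:
arm_command(deltas=[[0.052,-0.03,0,0],[0.052,-0.03,0,0],[0.052,-0.027,0,0],[0.052,-0.024,0,0]])

```text
time: 10.85
tool_pos: [-0.0123, -0.8503, 0.6854]
tcp_rot: [-1.422, 1.064, -1.464]
wrist_force: [-0.6, 0.1, -4.0]
width: 0.145
```

```bash
python3 st.py
```

```text
10.85 q [-1.6196, 0.6055, 0.312, 0.0131, 1.9081, -0.0112] p [-0.0123, -0.8503, 0.6854] f [-0.6, 0.1, -4.0] w 0.145
R [[-0.0309, -0.0028, 0.9995], [-0.9499, -0.311, -0.0302], [0.3109, -0.9504, 0.0069]]
```

Emit:
arm_command(deltas=[[0.054,-0.022,0,0],[0.054,-0.02,0,0],[0.054,-0.018,0,0]])

```text
time: 11.22
tool_pos: [-0.0155, -0.8878, 0.6995]
tcp_rot: [-1.503, 0.995, -1.545]
wrist_force: [0.4, 0.4, -1.8]
width: 0.149
```

```bash
python3 st.py
python3 - <<'E'
from h import *
crop(cam("wrist"),0,0,640,480,1,"w3.png")
E
```

```text
11.22 q [-1.623, 0.606, 0.3121, 0.0177, 1.7928, -0.0131] p [-0.0155, -0.8878, 0.6995] f [0.4, 0.4, -1.8] w 0.149
R [[-0.0304, -0.0046, 0.9995], [-0.9081, -0.4178, -0.0295], [0.4177, -0.9085, 0.0085]]
```

View pics/w3.png

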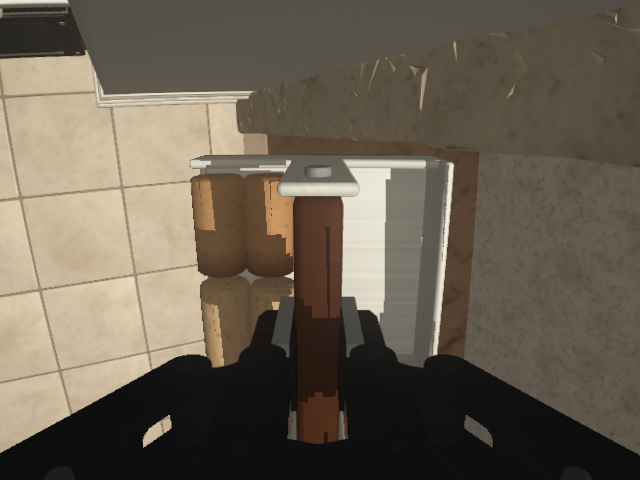

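```bash
cat > sp.py <<'E'
from h import *
from scipy.interpolate import CubicSpline
def spath(wps,N,yaw=0,nd=4,start=None):
    s=sensors.read_state(); R=Ro.from_rotvec(s["tcp_rot"]).as_matrix(); p=np.array(s["tool_pos"]) if start is None else np.array(start)
    W=np.array([p]+[list(w) for w in wps]); L=np.r_[0,np.cumsum(np.linalg.norm(np.diff(W,axis=0),axis=1))]; cs=CubicSpline(L,W)
    u=np.arange(1,N+1)/N; u=10*u**3-15*u**4+6*u**5; rows=[]; prev=0;m=0
    for k in u:
        yw=round(yaw*(k-prev),4); prev=k
        dl=np.round(R.T@(cs(L[-1]*k)-p),nd); p=p+R@dl; m=max(m,np.linalg.norm(dl)); rows.append([float(a) for a in dl]+[float(yw)])
        R=R@Ro.from_rotvec([0,yw,0]).as_matrix()
    for i in range(0,N,20): print(rows[i:i+20])
    print("max step",m,"end",p.round(4),"R",R.round(3).tolist())
E
python3 - <<'E'
from sp import *
spath([(.28,-.47,.48),(.45,-.16,.28),(.478,-.018,.195)],36)
E
```

```text
[[-0.0002, -0.0, 0.0001, 0.0], [-0.0014, -0.0001, 0.0006, 0.0], [-0.0034, -0.0003, 0.0017, 0.0], [-0.0064, -0.0004, 0.0031, 0.0], [-0.0098, -0.0007, 0.0048, 0.0], [-0.0137, -0.0008, 0.0069, 0.0], [-0.0179, -0.0009, 0.0092, 0.0], [-0.0221, -0.0008, 0.0117, 0.0], [-0.0265, -0.0006, 0.0144, 0.0], [-0.0306, -0.0002, 0.0173, 0.0], [-0.0345, 0.0005, 0.0201, 0.0], [-0.0382, 0.0012, 0.0229, 0.0], [-0.0416, 0.002, 0.0253, 0.0], [-0.0444, 0.0031, 0.0275, 0.0], [-0.0469, 0.004, 0.0291, 0.0], [-0.0488, 0.005, 0.0302, 0.0], [-0.0504, 0.0059, 0.0304, 0.0], [-0.0514, 0.0065, 0.03, 0.0], [-0.0518, 0.0069, 0.0289, 0.0], [-0.0516, 0.0073, 0.027, 0.0]]
[[-0.051, 0.0072, 0.0246, 0.0], [-0.0496, 0.007, 0.0218, 0.0], [-0.0478, 0.0067, 0.0186, 0.0], [-0.0452, 0.0061, 0.0155, 0.0], [-0.0421, 0.0054, 0.0123, 0.0], [-0.0386, 0.0048, 0.0095, 0.0], [-0.0344, 0.004, 0.007, 0.0], [-0.03, 0.0033, 0.0049, 0.0], [-0.0254, 0.0026, 0.0033, 0.0], [-0.0206, 0.0021, 0.0021, 0.0], [-0.0158, 0.0014, 0.0012, 0.0], [-0.0114, 0.0011, 0.0006, 0.0], [-0.0073, 0.0006, 0.0004, 0.0], [-0.0041, 0.0004, 0.0001, 0.0], [-0.0015, 0.0001, 0.0001, 0.0], [-0.0003, 0.0, 0.0, 0.0]]
max step 0.05986827206459194 end [ 0.478 -0.018  0.195] R [[-0.031, -0.005, 1.0], [-0.907, -0.42, -0.03], [0.42, -0.908, 0.008]]
```

Emit:
arm_command(deltas=[[-0.0002,-0.0,0.0001,0.0],[-0.0014,-0.0001,0.0006,0.0],[-0.0034,-0.0003,0.0017,0.0],[-0.0064,-0.0004,0.0031,0.0],[-0.0098,-0.0007,0.0048,0.0],[-0.0137,-0.0008,0.0069,0.0],[-0.0179,-0.0009,0.0092,0.0],[-0.0221,-0.0008,0.0117,0.0],[-0.0265,-0.0006,0.0144,0.0],[-0.0306,-0.0002,0.0173,0.0],[-0.0345,0.0005,0.0201,0.0],[-0.0382,0.0012,0.0229,0.0],[-0.0416,0.002,0.0253,0.0],[-0.0444,0.0031,0.0275,0.0],[-0.0469,0.004,0.0291,0.0],[-0.0488,0.005,0.0302,0.0],[-0.0504,0.0059,0.0304,0.0],[-0.0514,0.0065,0.03,0.0],[-0.0518,0.0069,0.0289,0.0],[-0.0516,0.0073,0.027,0.0]])

```text
time: 13.78
tool_pos: [0.3439, -0.3727, 0.4215]
tcp_rot: [-1.501, 0.994, -1.546]
wrist_force: [0.7, -0.8, -3.3]
width: 0.147
```

```bash
python3 st.py
python3 - <<'E'
from sp import *
E
```

```text
13.78 q [-0.6441, -0.3052, 1.8781, -0.3532, 1.3173, 1.004] p [0.3439, -0.3727, 0.4215] f [0.7, -0.8, -3.3] w 0.147
R [[-0.031, -0.0021, 0.9995], [-0.9084, -0.4172, -0.029], [0.4171, -0.9088, 0.011]]
```

Emit:
arm_command(deltas=[[-0.051,0.0072,0.0246,0.0],[-0.0496,0.007,0.0218,0.0],[-0.0478,0.0067,0.0186,0.0],[-0.0452,0.0061,0.0155,0.0],[-0.0421,0.0054,0.0123,0.0],[-0.0386,0.0048,0.0095,0.0],[-0.0344,0.004,0.007,0.0],[-0.03,0.0033,0.0049,0.0],[-0.0254,0.0026,0.0033,0.0],[-0.0206,0.0021,0.0021,0.0],[-0.0158,0.0014,0.0012,0.0],[-0.0114,0.0011,0.0006,0.0],[-0.0073,0.0006,0.0004,0.0],[-0.0041,0.0004,0.0001,0.0],[-0.0015,0.0001,0.0001,0.0],[-0.0003,0.0,0.0,0.0]])

```text
time: 15.78
tool_pos: [0.4782, -0.0146, 0.1983]
tcp_rot: [-1.502, 0.996, -1.545]
wrist_force: [-0.0, -0.6, -2.5]
width: 0.144
```

```bash
python3 st.py
python3 - <<'E'
from sp import *
crop(cam("top"),240,150,460,320,3.6,"t4.png"); crop(cam("scene"),220,170,480,400,3,"s4.png");crop(cam("wrist"),0,0,640,480,1,"w4.png")
E
```

```text
15.78 q [0.2151, -0.0232, 2.0473, -0.4421, 1.2511, 1.9871] p [0.4782, -0.0146, 0.1983] f [-0.0, -0.6, -2.5] w 0.144
R [[-0.0308, -0.0045, 0.9995], [-0.9085, -0.4167, -0.0298], [0.4167, -0.909, 0.0088]]
```

View pics/s4.png

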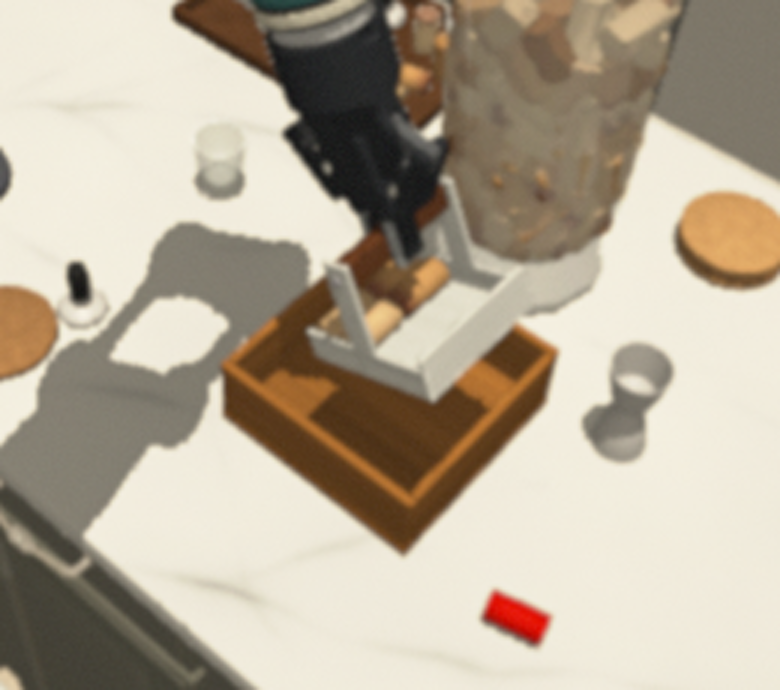

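View pics/w4.png

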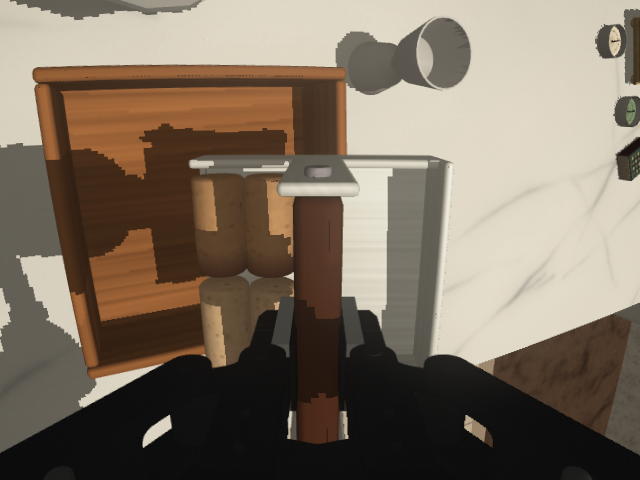

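Emit:
arm_command(deltas=[[-0.0022,0.0033,0,0],[-0.0051,0.0081,0,0],[-0.0022,0.0033,0,0],[0,0,0,0],[0.0545,0.025,0.0018,0],[0.04,0.0184,0.0013,0],[0.018,0.0082,0.0006,0],[0,0,0,0]])

```text
time: 16.92
tool_pos: [0.4782, -0.137, 0.1812]
tcp_rot: [-1.501, 0.998, -1.547]
wrist_force: [0.0, 0.2, -3.2]
width: 0.149
```

```bash
python3 st.py
python3 - <<'E'
from sp import *
crop(cam("top"),240,150,460,320,3.6,"t5.png"); crop(cam("wrist"),0,0,640,480,1,"w5.png")
E
```

```text
16.93 q [-0.0352, -0.0398, 2.0974, -0.4809, 1.1223, 1.79] p [0.4782, -0.137, 0.1812] f [0.0, 0.2, -3.2] w 0.149
R [[-0.033, -0.0053, 0.9994], [-0.9084, -0.4169, -0.0322], [0.4169, -0.9089, 0.009]]
```

View pics/t5.png

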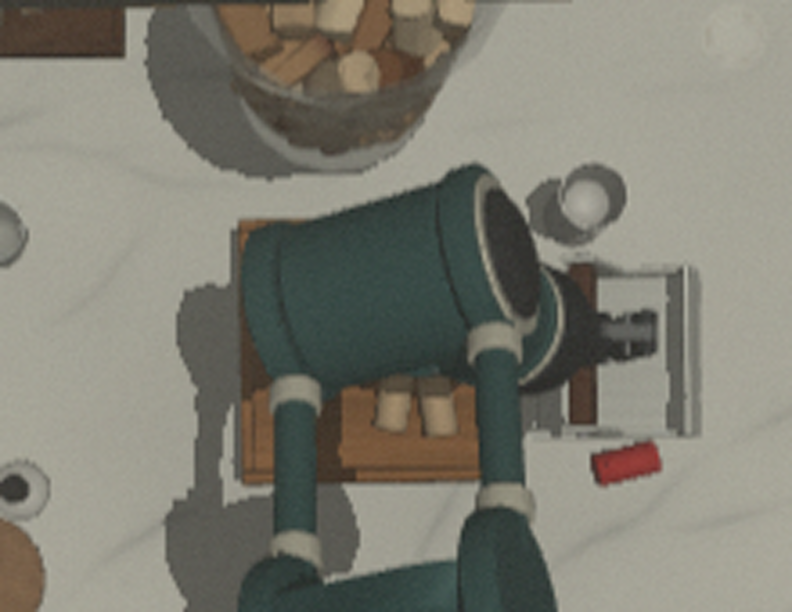

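View pics/w5.png

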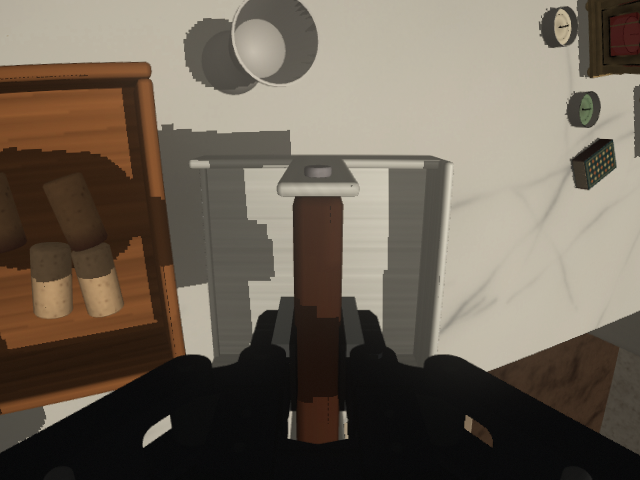

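Run:
```python
from sp import *
spath([(.43,-.22,.29),(.22,-.50,.56),(0,-.735,.785)],32)
```

```text
[[0.0002, -0.0001, -0.0001, 0.0], [0.0016, -0.001, -0.0005, 0.0], [0.0041, -0.0023, -0.0012, 0.0], [0.0074, -0.0042, -0.0024, 0.0], [0.0113, -0.0064, -0.0037, 0.0], [0.0157, -0.0086, -0.0053, 0.0], [0.0204, -0.0107, -0.0072, 0.0], [0.0251, -0.0126, -0.0094, 0.0], [0.0297, -0.0141, -0.0117, 0.0], [0.034, -0.0152, -0.0144, 0.0], [0.0379, -0.0157, -0.017, 0.0], [0.0414, -0.0161, -0.0197, 0.0], [0.0443, -0.0159, -0.0222, 0.0], [0.0463, -0.0155, -0.0246, 0.0], [0.0477, -0.0151, -0.0266, 0.0], [0.0483, -0.0145, -0.0281, 0.0], [0.048, -0.014, -0.0289, 0.0], [0.0469, -0.0135, -0.0293, 0.0], [0.0451, -0.0131, -0.0289, 0.0], [0.0426, -0.0126, -0.0278, 0.0]]
[[0.0394, -0.0122, -0.0263, 0.0], [0.0359, -0.0116, -0.0243, 0.0], [0.0318, -0.0109, -0.0217, 0.0], [0.0275, -0.0099, -0.0189, 0.0], [0.0231, -0.0088, -0.016, 0.0], [0.0187, -0.0073, -0.013, 0.0], [0.0144, -0.0059, -0.0099, 0.0], [0.0103, -0.0044, -0.0072, 0.0], [0.0067, -0.0029, -0.0047, 0.0], [0.0036, -0.0016, -0.0025, 0.0], [0.0015, -0.0006, -0.001, 0.0], [0.0002, -0.0001, -0.0002, 0.0]]
max step 0.05775127704215726 end [-0.    -0.735  0.785] R [[-0.031, -0.005, 1.0], [-0.909, -0.416, -0.03], [0.416, -0.909, 0.009]]
```

Emit:
arm_command(deltas=[[0.0018,-0.0011,-0.0006,0.0],[0.0041,-0.0023,-0.0012,0.0],[0.0074,-0.0042,-0.0024,0.0],[0.0113,-0.0064,-0.0037,0.0],[0.0157,-0.0086,-0.0053,0.0],[0.0204,-0.0107,-0.0072,0.0],[0.0251,-0.0126,-0.0094,0.0],[0.0297,-0.0141,-0.0117,0.0],[0.034,-0.0152,-0.0144,0.0],[0.0379,-0.0157,-0.017,0.0],[0.0414,-0.0161,-0.0197,0.0],[0.0443,-0.0159,-0.0222,0.0],[0.0463,-0.0155,-0.0246,0.0],[0.0477,-0.0151,-0.0266,0.0],[0.0483,-0.0145,-0.0281,0.0],[0.048,-0.014,-0.0289,0.0],[0.0469,-0.0135,-0.0293,0.0],[0.0451,-0.0131,-0.0289,0.0],[0.0426,-0.0126,-0.0278,0.0]])

```text
time: 19.4
tool_pos: [0.1495, -0.5779, 0.6306]
tcp_rot: [-1.503, 0.997, -1.545]
wrist_force: [0.9, -0.0, -1.8]
width: 0.146
```

Emit:
arm_command(deltas=[[0.0394,-0.0122,-0.0263,0.0],[0.0359,-0.0116,-0.0243,0.0],[0.0318,-0.0109,-0.0217,0.0],[0.0275,-0.0099,-0.0189,0.0],[0.0231,-0.0088,-0.016,0.0],[0.0187,-0.0073,-0.013,0.0],[0.0144,-0.0059,-0.0099,0.0],[0.0103,-0.0044,-0.0072,0.0],[0.0067,-0.0029,-0.0047,0.0],[0.0036,-0.0016,-0.0025,0.0],[0.0017,-0.0007,-0.0012,0.0]])

```text
time: 20.78
tool_pos: [-0.0002, -0.7349, 0.7857]
tcp_rot: [-1.503, 0.997, -1.544]
wrist_force: [-0.8, -0.8, -2.6]
width: 0.147
```

```bash
python3 st.py
```

```text
20.77 q [-1.6102, 0.3051, 0.5704, 0.0115, 1.8365, -0.002] p [-0.0002, -0.7349, 0.7857] f [-0.8, -0.8, -2.6] w 0.147
R [[-0.0308, -0.0053, 0.9995], [-0.9086, -0.4166, -0.0302], [0.4166, -0.9091, 0.008]]
```

Emit:
arm_command(deltas=[[0.026,-0.0155,0,0],[0.0515,-0.031,0,0],[0.0515,-0.031,0,0],[0.0515,-0.031,0,0]])

```text
time: 21.28
tool_pos: [-0.0041, -0.7662, 0.8487]
tcp_rot: [-1.59, 0.912, -1.633]
wrist_force: [-1.0, 0.5, -2.2]
width: 0.147
```

```bash
python3 st.py
```

```text
21.27 q [-1.6174, 0.4134, 0.3109, 0.0202, 1.8605, -0.0043] p [-0.0041, -0.7662, 0.8487] f [-1.0, 0.5, -2.2] w 0.147
R [[-0.0295, -0.0053, 0.9996], [-0.8484, -0.5287, -0.0279], [0.5286, -0.8488, 0.0111]]
```

Emit:
arm_command(deltas=[[0.052,-0.025,0,0],[0,0,0,0]])

```text
time: 21.52
tool_pos: [-0.0055, -0.7734, 0.8572]
tcp_rot: [-1.614, 0.889, -1.657]
wrist_force: [0.1, 0.1, -1.8]
width: 0.144
```

```bash
python3 st.py
```

```text
21.52 q [-1.6199, 0.4099, 0.3112, 0.0226, 1.8288, -0.0054] p [-0.0055, -0.7734, 0.8572] f [0.1, 0.1, -1.8] w 0.144
R [[-0.0296, -0.0056, 0.9995], [-0.8294, -0.558, -0.0277], [0.5579, -0.8298, 0.0119]]
```

Emit:
arm_command(deltas=[[0.03,-0.014,0,0]])

```text
time: 21.65
tool_pos: [-0.0061, -0.7788, 0.8603]
tcp_rot: [-1.626, 0.876, -1.669]
wrist_force: [-0.9, -0.5, -3.0]
width: 0.146
```

```bash
python3 st.py
python3 - <<'E'
from sp import *
s=sensors.read_state();R=Ro.from_rotvec(s["tcp_rot"]).as_matrix();zc=-R[:,1]
show=np.array([.428,.427,.2])-.21*np.array([np.cos(np.radians(88)),np.sin(np.radians(88)),0]); print(show)
T=show+.0645*zc; print("TCP target",T)
spath([(.20,-.50,.62),(.40,-.08,.40),(.42,.12,.29),tuple(T)],40)
E
```

```text
21.65 q [-1.6211, 0.4096, 0.3125, 0.0241, 1.8101, -0.0062] p [-0.0061, -0.7788, 0.8603] f [-0.9, -0.5, -3.0] w 0.146
R [[-0.0294, -0.0054, 0.9996], [-0.8194, -0.5726, -0.0272], [0.5725, -0.8198, 0.0124]]
[0.42067111 0.21712793 0.2       ]
TCP target [0.42101727 0.25405937 0.25287909]
[[-0.0002, 0.0001, 0.0001, 0.0], [-0.0011, 0.0004, 0.0005, 0.0], [-0.0031, 0.001, 0.0013, 0.0], [-0.0055, 0.0018, 0.0025, 0.0], [-0.0087, 0.0027, 0.0038, 0.0], [-0.0123, 0.0036, 0.0056, 0.0], [-0.0161, 0.0045, 0.0075, 0.0], [-0.0201, 0.005, 0.0096, 0.0], [-0.0242, 0.0053, 0.0119, 0.0], [-0.0283, 0.0052, 0.0144, 0.0], [-0.0323, 0.0046, 0.0169, 0.0], [-0.036, 0.0037, 0.0194, 0.0], [-0.0397, 0.0023, 0.0217, 0.0], [-0.043, 0.0007, 0.0239, 0.0], [-0.046, -0.0011, 0.0257, 0.0], [-0.0487, -0.003, 0.0269, 0.0], [-0.0509, -0.0047, 0.0276, 0.0], [-0.053, -0.0063, 0.0276, 0.0], [-0.0544, -0.0074, 0.0268, 0.0], [-0.0556, -0.0082, 0.0254, 0.0]]
[[-0.0562, -0.0085, 0.0231, 0.0], [-0.0564, -0.0083, 0.0203, 0.0], [-0.0561, -0.0075, 0.017, 0.0], [-0.0553, -0.0065, 0.0135, 0.0], [-0.0539, -0.0051, 0.0096, 0.0], [-0.0518, -0.0039, 0.0062, 0.0], [-0.0488, -0.0038, 0.0036, 0.0], [-0.0451, -0.0045, 0.0017, 0.0], [-0.0407, -0.0056, 0.0005, 0.0], [-0.036, -0.0067, -0.0002, 0.0], [-0.0311, -0.0075, -0.0005, 0.0], [-0.0261, -0.0079, -0.0006, 0.0], [-0.0214, -0.0076, -0.0006, 0.0], [-0.0169, -0.007, -0.0005, 0.0], [-0.0126, -0.0058, -0.0003, 0.0], [-0.009, -0.0044, -0.0003, 0.0], [-0.0056, -0.0029, -0.0001, 0.0], [-0.0031, -0.0016, -0.0001, 0.0], [-0.0012, -0.0007, -0.0, 0.0], [-0.0001, -0.0001, -0.0, 0.0]]
max step 0.06167463011644253 end [0.4211 0.254  0.2529] R [[-0.029, -0.005, 1.0], [-0.819, -0.573, -0.027], [0.572, -0.82, 0.012]]
```

```bash
cat > ik.py <<'E'
from h import *
v=[.0016,-.0998,.5101,.5627,-.0036]; Lt=.353; h=v[1]+Lt
def wrist(q):
    a,b=q[1],q[1]+q[2]; r=v[0]+v[2]*np.sin(a)+v[3]*np.sin(b)+v[4]*np.cos(b); z=h+v[2]*np.cos(a)+v[3]*np.cos(b)-v[4]*np.sin(b)
    c,s=np.cos(q[0]),np.sin(q[0]); return np.array([r*c-.025*s,r*s+.025*c,z])
def fk(q,s4=1,s6=1):
    M=Ro.from_euler('z',q[0])*Ro.from_euler('y',q[1]+q[2])*Ro.from_euler('z',s4*q[3])*Ro.from_euler('y',q[4])*Ro.from_euler('z',s6*q[5])
    R0=np.array([[-1,0,0],[0,0,1],[0,1,0.]]) # flange(x,y,z)->tool: tool y = flange z ; tool x = -flange x
    R=M.as_matrix()@R0.T if False else M.as_matrix()@np.array([[-1,0,0],[0,0,1],[0,1,0]]).T
    return wrist(q)+Lt*R[:,1],R
if __name__=="__main__":
    D=[eval(l) for l in open("log.txt")]
    for s4 in(1,-1):
      for s6 in (1,-1):
        e=[];ep=[]
        for q,p,r in D:
            P,R=fk(q,s4,s6); e.append(np.degrees(np.linalg.norm(Ro.from_matrix(R.T@Ro.from_rotvec(r).as_matrix()).as_rotvec()))); ep.append(np.linalg.norm(P-p))
        print(s4,s6,np.round(e,1),np.round(ep,3))
E
python3 ik.py
```

```text
1 1 [0. 0. 0. 0. 0. 0. 0. 0. 0. 0. 0. 0. 0. 0. 0. 0. 0. 0. 0. 0.] [0.    0.    0.    0.002 0.002 0.001 0.002 0.    0.005 0.006 0.006 0.005
 0.004 0.002 0.002 0.002 0.005 0.005 0.005 0.005]
1 -1 [ 23.3  51.3  48.7  47.3  47.1  86.8  87.9  87.6   0.7   0.7   1.    1.3
   1.5 115.1 132.3 154.9   0.2   0.5   0.6   0.7] [0.    0.    0.    0.002 0.002 0.001 0.002 0.    0.005 0.006 0.006 0.005
 0.004 0.002 0.002 0.002 0.005 0.005 0.005 0.005]
-1 1 [ 0.   0.   0.   0.1  0.3  2.7  3.2  2.6  0.2  0.3  0.8  1.5  2.  40.5
 50.7 55.1  1.3  2.3  2.6  2.8] [0.    0.    0.    0.002 0.003 0.015 0.016 0.015 0.005 0.006 0.007 0.01
 0.013 0.235 0.285 0.292 0.009 0.014 0.016 0.017]
-1 -1 [ 23.3  51.3  48.7  47.3  47.   85.7  85.9  86.6   0.8   0.8   1.5   2.3
   2.8 109.5 151.9 179.7   1.4   2.5   2.8   3. ] [0.    0.    0.    0.002 0.003 0.015 0.016 0.015 0.005 0.006 0.007 0.01
 0.013 0.235 0.285 0.292 0.009 0.014 0.016 0.017]
```

FK model is exact in orientation. Now solve the IK along the path to check the joint ranges.

```bash
cat > chk.py <<'E'
from ik import *
lo=np.array([-2.63,-.94,.31,-1.31,0,-2.55]);hi=np.array([2.63,2.18,2.57,4.45,2.66,2.55])
def solve(p,R,q0):
    f=lambda q:np.r_[(fk(q)[0]-p)*5,Ro.from_matrix(R.T@fk(q)[1]).as_rotvec()]
    s=least_squares(f,q0); return s.x,np.linalg.norm(s.fun)
def path(wps,q,p0,R,n=12):
    p=np.array(p0)
    for w in wps:
        for i in range(n):
            x=p+(np.array(w)-p)*(i+1)/n; q,e=solve(x,R,q)
        p=np.array(w); print(w,q.round(2),"err",round(e,4),"OK" if np.all((q>lo)&(q<hi)) else "OUT")
    return q
if __name__=="__main__":
    s=sensors.read_state();R=Ro.from_rotvec(s["tcp_rot"]).as_matrix()
    path([(.20,-.50,.62),(.40,-.08,.40),(.42,.12,.29),(.421,.254,.253)],s["q"],s["tool_pos"],R)
    for a in (-.1,-.2): print(a,solve([.421,.254,.253],R@Ro.from_rotvec([0,a,0]).as_matrix(),[.8,-.3,2,-.5,1.3,2.3])[0].round(2))
E
python3 chk.py
```

```text
(0.2, -0.5, 0.62) [-1.04 -0.35  1.61 -0.3   1.35  0.54] err 0.0 OK
(0.4, -0.08, 0.4) [ 0.24 -0.28  1.96 -0.59  1.63  1.85] err 0.0 OK
(0.42, 0.12, 0.29) [ 0.6  -0.01  1.92 -0.49  1.61  2.28] err 0.0 OK
(0.421, 0.254, 0.253) [ 0.78  0.19  1.77 -0.41  1.63  2.46] err 0.0 OK
-0.1 [ 0.78  0.19  1.77 -0.41  1.63  2.36]
-0.2 [ 0.78  0.19  1.77 -0.41  1.63  2.26]
```

Emit:
arm_command(deltas=[[-0.0013,0.0005,0.0006,0.0],[-0.0031,0.001,0.0013,0.0],[-0.0055,0.0018,0.0025,0.0],[-0.0087,0.0027,0.0038,0.0],[-0.0123,0.0036,0.0056,0.0],[-0.0161,0.0045,0.0075,0.0],[-0.0201,0.005,0.0096,0.0],[-0.0242,0.0053,0.0119,0.0],[-0.0283,0.0052,0.0144,0.0],[-0.0323,0.0046,0.0169,0.0],[-0.036,0.0037,0.0194,0.0],[-0.0397,0.0023,0.0217,0.0],[-0.043,0.0007,0.0239,0.0],[-0.046,-0.0011,0.0257,0.0],[-0.0487,-0.003,0.0269,0.0],[-0.0509,-0.0047,0.0276,0.0],[-0.053,-0.0063,0.0276,0.0],[-0.0544,-0.0074,0.0268,0.0],[-0.0556,-0.0082,0.0254,0.0]])

```text
time: 24.02
tool_pos: [0.3102, -0.316, 0.5225]
tcp_rot: [-1.624, 0.875, -1.669]
wrist_force: [1.3, 0.3, -3.3]
width: 0.147
```

Emit:
arm_command(deltas=[[-0.0562,-0.0085,0.0231,0.0],[-0.0564,-0.0083,0.0203,0.0],[-0.0561,-0.0075,0.017,0.0],[-0.0553,-0.0065,0.0135,0.0],[-0.0539,-0.0051,0.0096,0.0],[-0.0518,-0.0039,0.0062,0.0],[-0.0488,-0.0038,0.0036,0.0]])

```text
time: 24.9
tool_pos: [0.4145, 0.0167, 0.3429]
tcp_rot: [-1.623, 0.875, -1.667]
wrist_force: [0.7, 0.6, -2.1]
width: 0.142
```

```bash
python3 st.py
python3 - <<'E'
from sp import *
spath([(.421,.254,.253)],10)
E
```

```text
24.9 q [0.4242, -0.1651, 1.9622, -0.5458, 1.6184, 2.0749] p [0.4145, 0.0167, 0.3429] f [0.7, 0.6, -2.1] w 0.142
R [[-0.0284, -0.0034, 0.9996], [-0.8209, -0.5704, -0.0253], [0.5703, -0.8213, 0.0134]]
[[-0.0021, -0.0005, -0.0, 0.0], [-0.0122, -0.0031, -0.0, 0.0], [-0.0259, -0.0064, -0.0001, 0.0], [-0.038, -0.0095, -0.0001, 0.0], [-0.0449, -0.0113, -0.0001, 0.0], [-0.045, -0.0112, -0.0001, 0.0], [-0.038, -0.0095, -0.0002, 0.0], [-0.0259, -0.0065, -0.0, 0.0], [-0.0121, -0.003, -0.0001, 0.0], [-0.0021, -0.0006, 0.0, 0.0]]
max step 0.04637294469839068 end [0.421 0.254 0.253] R [[-0.028, -0.003, 1.0], [-0.821, -0.57, -0.025], [0.57, -0.821, 0.013]]
```

On track; finish the original deceleration, leaving a correction for the end.

Emit:
arm_command(deltas=[[-0.0451,-0.0045,0.0017,0.0],[-0.0407,-0.0056,0.0005,0.0],[-0.036,-0.0067,-0.0002,0.0],[-0.0311,-0.0075,-0.0005,0.0],[-0.0261,-0.0079,-0.0006,0.0],[-0.0214,-0.0076,-0.0006,0.0],[-0.0169,-0.007,-0.0005,0.0],[-0.0126,-0.0058,-0.0003,0.0],[-0.009,-0.0044,-0.0003,0.0],[-0.0056,-0.0029,-0.0001,0.0],[-0.0044,-0.0024,-0.0001,0.0],[0,0,0,0]])

```text
time: 26.4
tool_pos: [0.4213, 0.2543, 0.2534]
tcp_rot: [-1.625, 0.876, -1.669]
wrist_force: [-0.1, 0.5, -2.7]
width: 0.147
```

```bash
python3 st.py
python3 - <<'E'
from sp import *
t=cam("top"); s=cam("scene"); w=cam("wrist")
crop(t,100,150,420,330,2.5,"t6.png"); crop(s,150,90,420,360,2.2,"s6.png");crop(w,0,0,640,480,1,"w6.png")
st=sensors.read_state();R=Ro.from_rotvec(st["tcp_rot"]).as_matrix(); print("origin est",st["tool_pos"]+.0645*R[:,1])
E
```

```text
26.4 q [0.7795, 0.189, 1.7709, -0.4159, 1.6353, 2.4516] p [0.4213, 0.2543, 0.2534] f [-0.1, 0.5, -2.7] w 0.147
R [[-0.0296, -0.0054, 0.9995], [-0.8197, -0.5721, -0.0274], [0.572, -0.8201, 0.0125]]
origin est [0.42083933 0.21704349 0.20054114]
```

View pics/t6.png

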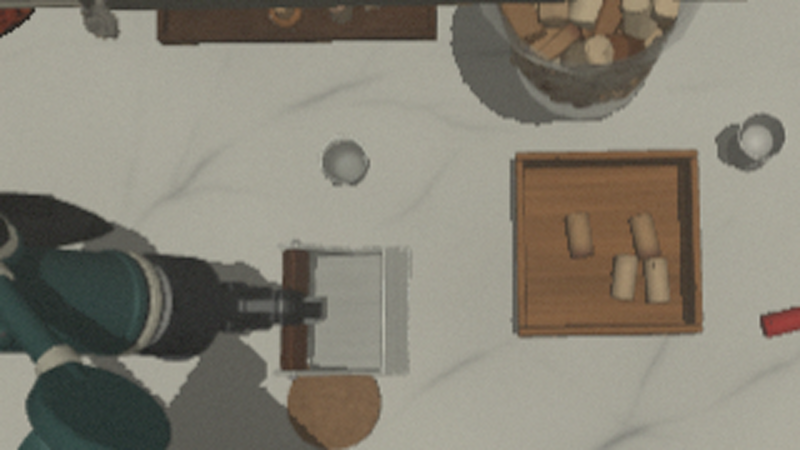

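View pics/s6.png

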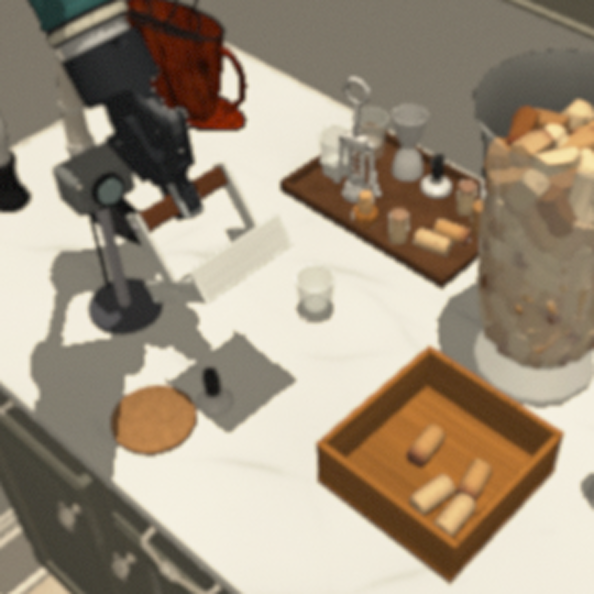

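View pics/w6.png

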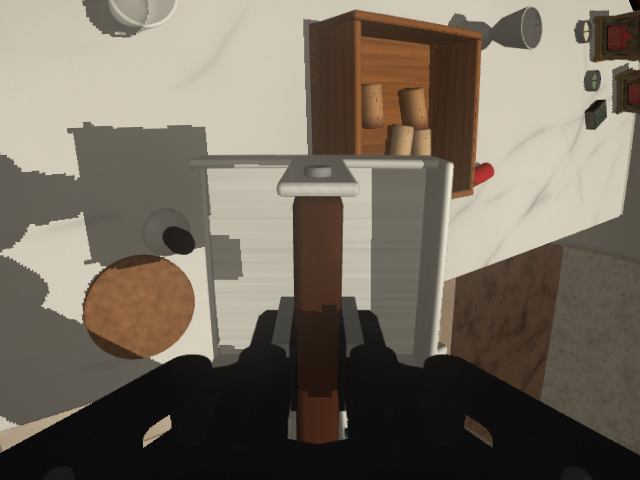

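Run:
```python
from sp import *
w=cam("wrist"); st=w["state"];Rt=Ro.from_rotvec(st["tcp_rot"]).as_matrix();pt=st["tool_pos"]
obs=[((.055,.054,.034),(452,160)),((.055,-.054,.034),(435,357)),((-.055,.054,.024),(191,158)),((.055,.054,.034),(452,160)),((0,.050,.092),(318,196)),((-.051,.054,.0045),(205,175))]
Rc=np.c_[Rt[:,0],-Rt[:,1],Rt[:,2]]  # caddy x,z?,y
Rc=np.column_stack([Rt[:,0],Rt[:,2],-Rt[:,1]])
def pose(v):
    return Rc@Ro.from_rotvec([0,v[3],v[4]]).as_matrix(), pt+Rt@np.array([v[0],.0645+v[1],v[2]])
def res(v):
    R,o=pose(v); return np.r_[np.concatenate([proj(w,R@np.array(m)+o)[0]-p for m,p in obs]),np.array(v)*[300,300,300,20,20]]
r=least_squares(res,np.zeros(5),loss='soft_l1'); print(r.x.round(4),res(r.x)[:12].reshape(-1,2).round(1)); R,o=pose(r.x)
print("origin",o.round(4),"tilt",np.degrees(np.arccos(R[2,2])).round(1),"x az",np.degrees(np.arctan2(R[1,0],R[0,0])).round(1))
o0=pose(np.zeros(5)); 
for m,p in obs: print(proj(w,o0[0]@np.array(m)+o0[1])[0].round(0),p)
# other views
t=cam("top")
for m in [(.055,.054,.034),(.055,-.054,.034),(0,.05,.092),(0,-.05,.092)]:
    u=proj(t,R@np.array(m)+o)[0]; print("top crop px",((u-[100,150])*2.5).round(0))
```

```text
[ 0.0004  0.0032 -0.      0.0038  0.0188] [[ -0.7   0. ]
 [  0.4  30.6]
 [ -0.8   4.8]
 [ -0.7   0. ]
 [  0.4  -0.7]
 [  4.9 -16.3]]
origin [0.4208 0.2149 0.1981] tilt 34.7 x az -90.8
[455. 163.] (452, 160)
[434. 394.] (435, 357)
[189. 161.] (191, 158)
[455. 163.] (452, 160)
[319. 197.] (318, 196)
[209. 157.] (205, 175)
top crop px [387. 242.]
top crop px [387. 372.]
top crop px [290. 246.]
top crop px [289. 368.]
```

Run:
```python
from workcell import job,sensors
s=sensors.read_state(); print(s["time"],abs(s["joint_vel"]).max(),s["width"]); print(job.finish_job())
```

```text
26.65 0.00233112449820746 0.14715839289778085
the job is handed in; nothing more can be done
None
```

The job is handed in at 26.65 s: all four corks are in the cork box, and the gripper is holding the empty caddy up to the stock camera.

**Pick-up and tilting:** I gripped the caddy by its handle bar at 90 N. The moves only allow a turn about the finger axis, so I tilted the tool by pushing it against the arm's outer reach limit. I carried the caddy over the box at about 25° and jerked it away sideways. All four corks dropped into the box.

**Showing it to the camera:** I then raised the tilt to about 35° and moved the caddy to the camera.

**Last checks:**
- **Tilt and direction:** the tilt is 34.7–35° from the arm pose and the wrist-camera fit. The lip points within about 1–2° of the lens line, with the camera's own heading estimated at 88° (±2°).
- **Position:** the caddy's underside centre is at about (0.421, 0.217, 0.2005) from the arm pose and (0.421, 0.215, 0.198) from the wrist fit. The target was (0.421, 0.217, 0.200).
- **Wrist fit:** two of its six points were off by 17 px and 31 px. I think the gripper hid the larger one, the back wall's near corner. The other four were within 5 px.
- **Scene:** the top and scene views show four corks in the box and the caddy empty. The shot glass and stopper are standing, and the jigger showed untouched in the top and wrist views.
- **Contact:** every wrist-force reading I took was 6 N or less, and I saw no contact with the camera.
- **Joint ranges:** joint 3 was deliberately run to its range ends (0.31 and 2.57) for the tilting. The highest reading was 2.571, which I put down to sensor noise.

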